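# Try two blender drive sleeves on the gauge pin and sort them

## Task

Two brass drive sleeves for the blender stand on the counter: take them one at a time and try each on the upright steel gauge pin, square and centred and without forcing, until it is either fully home against the pin's foot or stops on the pin's tip. Put each away before trying the other: stand the one that goes fully home upright in the steel bowl, and the one that stops upright in the grey square tray. Leave everything else where it is.

Things in the scene. Friction and masses are not known exactly. Their poses are not given: they have to be found in the camera images.
- sleeve_1: First sleeve: short brass tube, 38 mm outside diameter, 50 mm long, starting upright on the counter. One of the two sleeves has a 27 mm bore (goes on the pin), the other a 18 mm bore (too tight); outside they are alike, so which is which must be found by trying. Origin at the middle of the tube, z along its axis. About 250 g.
- sleeve_2: Second sleeve: short brass tube, 38 mm outside diameter, 50 mm long, starting upright on the counter. One of the two sleeves has a 27 mm bore (goes on the pin), the other a 18 mm bore (too tight); outside they are alike, so which is which must be found by trying. Origin at the middle of the tube, z along its axis. About 250 g.
- gauge: Fixed gauge: a round dark steel foot 72 mm across and 12 mm high, with an upright steel pin 24 mm in diameter rising 45 mm from it; the top 7 mm of the pin taper to 15 mm across. Origin at the underside centre, z up. A sleeve fully home has its middle 37 mm above the origin; one that is too tight stops with its middle about 80 mm above it.
- gauge_tip (a point): Centre of the flat top of the gauge pin, 57 mm above the counter.
- bowl: Loose stainless steel bowl, 144 mm across the rim, 45 mm high, flat inner floor 98 mm across and 5 mm above the origin; wall 3 mm. Origin at the underside centre, z up.
- tray: Loose open square tray of grey plastic, 120 x 120 mm outside, 35 mm high, wall and floor 4 mm. Origin at the underside centre, x and y along its sides, z up.
- gasket: Red silicone gasket ring lying flat, 76 mm across, 5 mm thick, to be left alone. Origin at the underside centre.
- spoon: Wooden spoon lying flat at the far side, to be left alone. Origin near its middle.
- screwdriver: Grey plastic screwdriver lying flat, to be left alone. Origin near its middle.
- jar_lid: Black blender jar lid, a disc 90 mm across and 18 mm thick, to be left alone. Origin at the underside centre.
- spice: Small spice jar, 48 mm across, 85 mm high, to be left alone. Origin at the underside centre.
Things that resemble listed ones, but are neither listed nor needed, are in the scene too. Leave any blue or orange look-alike of the sleeve_2 alone.

How it is judged:
On the way, in this order (a step that is already met when the one before it is completed fails the run):
1. one sleeve has been tried on the pin: the loose one fully home (within 4 mm), or the tight one resting centred on the tip (within 5 mm) (((horizontal distance between sleeve_1 and gauge_tip below 0.004 m and z of sleeve_1 in the frame of gauge below 0.041 m and angle between the z axis of sleeve_1 and the z axis of gauge, either way round below 0.15 rad) or (horizontal distance between sleeve_2 and gauge_tip below 0.005 m and z of sleeve_2 in the frame of gauge above 0.073 m and angle between the z axis of sleeve_2 and the z axis of gauge, either way round below 0.15 rad and contact force between sleeve_2 and gauge above 0.3 N))), for 0.15 s.
2. with the first sleeve standing in its right place, the other has been tried on the pin in the same way ((((horizontal distance between sleeve_1 and bowl below 0.045 m and z of sleeve_1 in the frame of bowl below 0.036 m and angle between the z axis of sleeve_1 and the z axis of gauge, either way round below 0.15 rad) and (horizontal distance between sleeve_2 and gauge_tip below 0.005 m and z of sleeve_2 in the frame of gauge above 0.073 m and angle between the z axis of sleeve_2 and the z axis of gauge, either way round below 0.15 rad and contact force between sleeve_2 and gauge above 0.3 N)) or ((x of sleeve_2 in the frame of tray between -0.05 and 0.05 m and y of sleeve_2 in the frame of tray between -0.05 and 0.05 m and z of sleeve_2 in the frame of tray below 0.036 m and angle between the z axis of sleeve_2 and the z axis of gauge, either way round below 0.15 rad) and (horizontal distance between sleeve_1 and gauge_tip below 0.004 m and z of sleeve_1 in the frame of gauge below 0.041 m and angle between the z axis of sleeve_1 and the z axis of gauge, either way round below 0.15 rad)))), for 0.15 s.
At the end, for the whole second after the job is handed in: The sleeve that goes fully on the pin stands upright (within 0.15 rad) on the floor of the steel bowl, the one that stops on the tip stands upright on the floor of the grey tray, both released and at rest (horizontal distance between sleeve_1 and bowl below 0.045 m and z of sleeve_1 in the frame of bowl below 0.036 m and angle between the z axis of each of sleeve_1, sleeve_2 and the z axis of gauge, either way round below 0.15 rad and x of sleeve_2 in the frame of tray between -0.05 and 0.05 m and y of sleeve_2 in the frame of tray between -0.05 and 0.05 m and z of sleeve_2 in the frame of tray below 0.036 m and linear speed of each of sleeve_1, sleeve_2 below 0.02 m/s); the robot touches nothing.
It fails at once if the bowl, tray or another thing on the counter is shifted by more than 40 mm (distance of any of bowl, tray, gasket, spoon, screwdriver, jar_lid, spice from where it was at the start of the episode above 0.04 m).
It fails at once if a sleeve is forced on the gauge with more than 60 N (contact force between any of sleeve_1, sleeve_2 and gauge above 60 N).
It also fails if it takes over 72 s, if anything falls off the work surface, if the arm or the gripper's body presses on something with over 40 N, if the wrist force passes 120 N, or if a joint passes its speed limit or range.

## Robot

A 6-joint arm with a two-finger parallel gripper is mounted at the origin on the work surface. World frame = base frame: x ahead of the robot, y to its left, z up, the work surface at z = 0. Lengths are in m, angles in rad, forces in N, time in s.
With the tool pointing down it reaches from about 0.35 to 0.975 m from the base axis. Payload 7.1 kg.
Tool frame: the origin (TCP) lies midway between the tips of the shut fingers; the grasp point (between the pads) lies 19 mm behind it; z points along the fingers, y is the line along which they close (so a half turn about z gives the same grasp; the last joint's range is limited). The gripper opens to 88 mm and grips with 3 to 60 N. Pads are 20 mm wide; open, the fingers measure 115 mm over their backs; the gripper's body (75 mm by 178 mm) begins 61 mm behind the grasp point.
Start: joints at [-1.273, 0.423, 1.63, -0, 1.089, -0.019], TCP at [0.195, -0.594, 0.191] pointing down, gripper open.
Joint ranges: [-3, 3], [-0.9, 2.11], [0.09, 2.58], [-1.31, 4.45], [0.11, 2.69], [-2.54, 2.54]. Speed limits (rad/s): [2.39, 2.39, 3.01, 3.14, 3.14, 3.14].

## Interface

Orientations are given as a unit quaternion [w, x, y, z].
In Python, from station import move_pose, movel, movej, command_gripper, wait, inverse_kinematics, read_camera, camera_info, MotionError, job_done, get_time, get_joint_pos, get_qvel, get_effort, get_tcp_pos, get_ee_rot, get_ft_force, get_ft_torque, get_grip_width, get_finger_force gives the robot as it stands. Calls block until the motion is done:
- move_pose(position, orientation): joint-space move of the TCP to a pose.
- movel(position, frame=None, v=0.15, until_force=None): straight line of the TCP; frame=None keeps the orientation; v is the mean speed in m/s. With until_force (N) it stops when the force on the tool has changed by that much, and returns True; else False.
- movej(angles): joint-space move.
- command_gripper(opening): opening from 0.0 (shut) to 1.0 (fully open); the grip force is fixed at half the most; returns when the fingers have stopped.
- wait(seconds).
- inverse_kinematics(position, orientation): joint angles nearest the present ones, or None.
- read_camera(name): name is "side" or "top"; returns the picture (384x512x3 uint8, red, green, blue); there is no depth.
- camera_info(name): a dict with "intrinsics" (3x3 intrinsics, pixels), "dist" ([k1, k2, p1, p2, k3] as OpenCV has them; the pictures are not rectified), "T" (4x4, takes a point from camera to world coordinates). Camera axes: x right, y up, looking along -z (the intrinsics and any distortion apply to the point x, -y, -z); pixel columns grow to the right and rows downward; lengths in m; the calibration is good to about 2 mm. A picture is of the moment at which its call begins. camera_info takes no time and is no camera call.
A pose or a line that the arm cannot do raises MotionError and nothing moves.
- job_done(): hands the job in; it is judged then, once.
Readings, each from a call of its own:
- get_time(): time.
- get_joint_pos(): joint angles.
- get_qvel(): joint speeds.
- get_effort(): joint torques, N m.
- get_tcp_pos(): TCP position.
- get_ee_rot(): TCP orientation.
- get_ft_force(): force on the tool from outside, world axes, zero at the start.
- get_ft_torque(): the same for the moment, N m.
- get_grip_width(): opening from 0.0 (shut) to 1.0 (fully open).
- get_finger_force(): force on a finger pad.
Only numpy, scipy, OpenCV 4.12 (cv2) and the standard library are available. Lean on these libraries where they do the work, as an engineer would, in place of code of your own. Each camera call takes 0.05 s, during which the arm holds its last target. There are 200 camera calls.

## Working session

There is one attempt and no reset: what is moved stays moved. The work goes in short steps, each a Python script; the robot and the scene stay as the last script left them, time stands still between calls to the robot, and variables do not carry over. Pictures are saved under pics/ and viewed, at most 10 in all, crops included, and the job is handed in when it is done.

```bash
mkdir -p pics && python3 - <<'E'
from station import *
import cv2
for n in("top","side"):
    cv2.imwrite(f"pics/{n}0.png",cv2.resize(read_camera(n)[:,:,::-1],None,fx=1.5,fy=1.5))
    c=camera_info(n);print(n,c["intrinsics"],c["dist"],c["T"])
print(get_time(),get_ee_rot())
E
```

```text
top [[457.11521243   0.         251.30705615]
 [  0.         457.11521243 189.07767229]
 [  0.           0.           1.        ]] [-0.12938006  0.          0.          0.          0.        ] [[-0.06915971  0.97376851 -0.21677597  0.36907557]
 [-0.99760362 -0.06793987  0.01308388 -0.09126086]
 [-0.00198706  0.21716137  0.9761337   1.18463656]
 [ 0.          0.          0.          1.        ]]
side [[495.73747131   0.         257.21814552]
 [  0.         495.73747131 189.57877658]
 [  0.           0.           1.        ]] [0.02007149 0.         0.         0.         0.        ] [[-7.42954253e-01  3.75827026e-01 -5.53870945e-01 -1.84035807e-01]
 [-6.69342132e-01 -4.16792196e-01  6.15032825e-01  7.79793304e-01]
 [ 2.96870067e-04  8.27670413e-01  5.61214398e-01  8.57246010e-01]
 [ 0.00000000e+00  0.00000000e+00  0.00000000e+00  1.00000000e+00]]
0.1 [-6.71652829e-04  9.87485565e-01  1.57707950e-01 -1.00023668e-04]
```

View pics/top0.png

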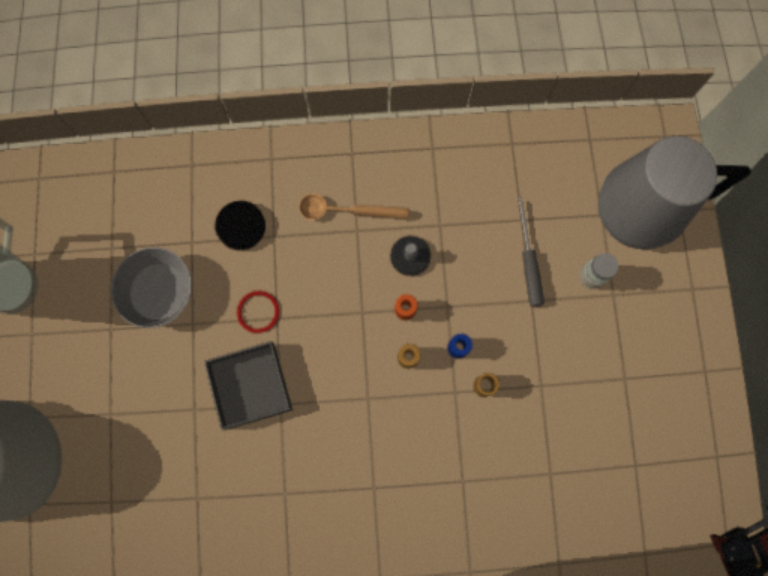

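View pics/side0.png

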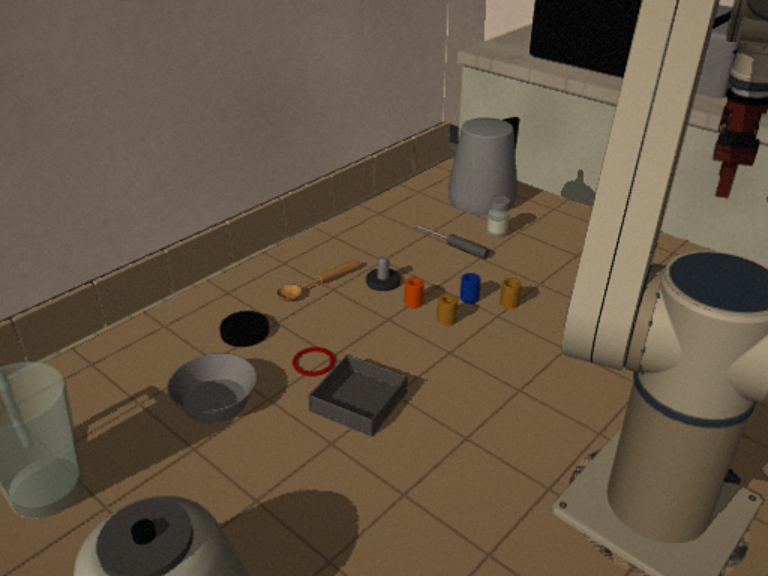

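The top picture (768-wide scale) shows two brass tubes at (409,355) and (487,384). The look-alikes are an orange tube at (406,306) and a blue tube at (460,345). The gauge is at (411,255), the bowl at (152,288), the tray at (249,386), the gasket at (258,312) and the lid at (240,225). In the side picture the brass tubes are at (447,310) and (511,293), and the pin at (383,270). I choose the two brass tubes as the sleeves and will measure them now, with a close crop to check.

```bash
cat > h.py <<'E'
from station import *
import cv2, numpy as np
def ray(n,uv):
    c=camera_info(n);K=np.array(c["intrinsics"]);T=np.array(c["T"])
    x,y=cv2.undistortPoints(np.array([[uv]],float),K,np.array(c["dist"]))[0,0]
    return T[:3,3],T[:3,:3]@np.array([x,-y,-1.])
def plane(n,uv,z):
    o,d=ray(n,uv);return o+d*(z-o[2])/d[2]
def tri(uvt,uvs):
    a,d=ray("top",uvt);b,e=ray("side",uvs)
    s=np.linalg.lstsq(np.c_[d,-e],b-a,rcond=None)[0]
    p,q=a+s[0]*d,b+s[1]*e
    return (p+q)/2,np.linalg.norm(p-q)
def pix(n,p):
    c=camera_info(n);T=np.array(c["T"]);q=T[:3,:3].T@(np.asarray(p)-T[:3,3])
    return cv2.projectPoints(np.array([[q[0],-q[1],-q[2]]]),np.zeros(3),np.zeros(3),np.array(c["intrinsics"]),np.array(c["dist"]))[0][0,0]
def blobs(m,amin=40):
    cs=cv2.findContours(m.astype(np.uint8),cv2.RETR_EXTERNAL,cv2.CHAIN_APPROX_NONE)[0];r=[]
    for c in cs:
        h=cv2.convexHull(c);M=cv2.moments(h)
        if M["m00"]>=amin: r.append((M["m10"]/M["m00"],M["m01"]/M["m00"],M["m00"],h))
    return r
def brass(im):
    h=cv2.cvtColor(cv2.GaussianBlur(im,(3,3),0),cv2.COLOR_RGB2HSV);return (h[...,0]>=14)&(h[...,0]<=26)&(h[...,1]>175)&(h[...,2]>50)
E
python3 - <<'E'
from h import *
I={n:read_camera(n) for n in("top","side")}
for n in I: np.save(n,I[n])
for n,p in(("top",(272,237)),("top",(270,204)),("top",(306,230)),("top",(290,240)),("side",(298,207)),("side",(276,195)),("side",(298,225)),("top",(274,166)),("top",(268,172)),("side",(255,178))):
    print(n,p,cv2.cvtColor(I[n][p[1]-1:p[1]+2,p[0]-1:p[0]+2],cv2.COLOR_RGB2HSV).reshape(-1,3).mean(0).round())
for n in I:
    for b in blobs(brass(I[n])): print(n,np.round(b[:3],1),plane(n,b[:2],.025).round(4),"size",cv2.boundingRect(b[3])[2:])
t=cv2.resize(I["top"][140:275,235:355],None,fx=4,fy=4,interpolation=2)
s=cv2.resize(I["side"][150:230,230:360],None,fx=4,fy=4,interpolation=2)
c=np.zeros((540,800,3),np.uint8);c[:540,:400]=t[:,:400];c[:320,400:]=s[:,:400]
c[320:540,400:]=cv2.resize(I["top"][150:205,235:335],(400,220),interpolation=2)
cv2.imwrite("pics/crop.png",c[:,:,::-1])
E
```

```text
top (272, 237) [ 16. 100.  96.]
top (270, 204) [ 14. 117.  90.]
top (306, 230) [14. 78. 85.]
top (290, 240) [16. 95. 96.]
side (298, 207) [ 18. 205. 117.]
side (276, 195) [ 10. 254. 147.]
side (298, 225) [ 17. 113. 114.]
top (274, 166) [ 17.  26. 117.]
top (268, 172) [36. 18. 45.]
side (255, 178) [17. 30. 99.]
side [297.8 205.9 218. ] [ 0.4959 -0.1481  0.025 ] size (13, 21)
side [339.9 195.3 205.5] [ 0.4366 -0.2727  0.025 ] size (13, 20)
```

View pics/crop.png

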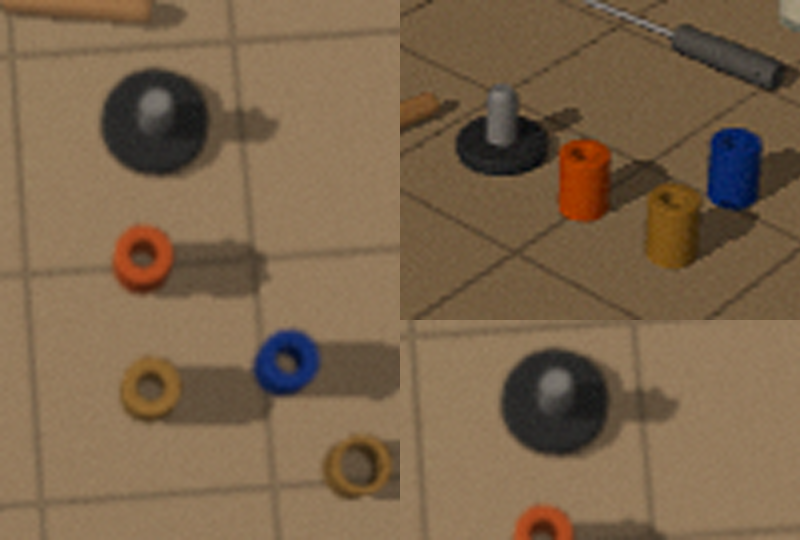

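The crop shows two upright brass tubes, at crop (150,388) and (357,465). Orange (143,258) and blue (287,361) are excluded. The pin stands on its dark foot at (155,120). The right-hand brass tube seems to have the wider bore. Next are the exact positions.

```bash
cat >> h.py <<'E'
def brass(im,s=140):
    h=cv2.cvtColor(cv2.GaussianBlur(im,(3,3),0),cv2.COLOR_RGB2HSV);return (h[...,0]>=14)&(h[...,0]<=26)&(h[...,1]>s)&(h[...,2]>35)
def dark(im,v,s=75):
    h=cv2.cvtColor(cv2.GaussianBlur(im,(3,3),0),cv2.COLOR_RGB2HSV);return (h[...,2]<v)&(h[...,1]<s)
E
python3 - <<'E'
from h import *
I={n:np.load(n+".npy") for n in("top","side")}
for n in I:
    for s in (130,145,160):
        for b in blobs(brass(I[n],s)):
            if b[0]>230 and b[1]>150: print("brass",n,s,np.round(b[:3],1),plane(n,b[:2],.025).round(4),cv2.boundingRect(b[3])[2:])
roi={"top":(250,150,300,195),"side":(235,160,275,200)}
for n in I:
    x0,y0,x1,y1=roi[n]
    for v in (50,60,70):
        for b in blobs(dark(I[n][y0:y1,x0:x1],v),150):
            uv=(b[0]+x0,b[1]+y0);print("foot",n,v,np.round(uv,1),round(b[2]),plane(n,uv,.006).round(4),cv2.boundingRect(b[3])[2:])
    hs=cv2.cvtColor(I[n],cv2.COLOR_RGB2HSV)
    if n=="side":print(hs[168:190,244:266,2])
# tray/bowl: top view, low saturation
for nm,(x0,y0,x1,y1),z in(("bowl",(65,155,135,225),.045),("tray",(130,222,200,292),.0175)):
    for v,s in((255,50),(255,60),(90,70)):
        for b in blobs(dark(I["top"][y0:y1,x0:x1],v,s),500):
            uv=(b[0]+x0,b[1]+y0);print(nm,v,s,np.round(uv,1),round(b[2]),plane("top",uv,z).round(4),cv2.boundingRect(b[3]),cv2.minAreaRect(b[3]))
E
```

```text
brass top 130 [324.1 256.2 190.5] [ 0.4402 -0.2785  0.025 ] (17, 15)
brass top 130 [272.2 236.8 177.5] [ 0.4989 -0.1512  0.025 ] (16, 16)
brass top 145 [324.1 256.2 168.5] [ 0.44   -0.2786  0.025 ] (17, 15)
brass top 145 [272.2 236.9 152. ] [ 0.4986 -0.1513  0.025 ] (14, 15)
brass top 160 [328.2 254.8  40.5] [ 0.4428 -0.2894  0.025 ] (7, 12)
brass top 160 [272.1 236.9 122.5] [ 0.4985 -0.151   0.025 ] (13, 13)
brass side 130 [297.8 205.9 278. ] [ 0.4958 -0.1481  0.025 ] (15, 23)
brass side 130 [340.  195.3 265.5] [ 0.4366 -0.2729  0.025 ] (15, 22)
brass side 145 [297.7 205.9 259.5] [ 0.4959 -0.1479  0.025 ] (15, 23)
brass side 145 [340.  195.  244.5] [ 0.4374 -0.2741  0.025 ] (15, 21)
brass side 160 [297.6 206.  233.5] [ 0.496  -0.1476  0.025 ] (14, 21)
brass side 160 [339.9 195.1 231.5] [ 0.4372 -0.2737  0.025 ] (15, 21)
foot top 50 [273.8 170.2] 450 [ 0.678  -0.1705  0.006 ] (25, 24)
foot top 60 [273.5 170.1] 483 [ 0.6785 -0.1698  0.006 ] (26, 25)
foot top 70 [273.4 170. ] 493 [ 0.6787 -0.1695  0.006 ] (26, 25)
foot side 50 [255.2 186. ] 235 [ 0.674  -0.1635  0.006 ] (22, 15)
foot s
[... 2333 characters left out ...]
0.5 191.3] 2200 [0.6435 0.2836 0.045 ] (9, 10, 54, 53) ((35.5, 36.0), (52.0, 53.0), 90.0)
bowl 90 70 [ 95.8 191.7] 1748 [0.6434 0.2961 0.045 ] (9, 11, 43, 52) ((30.0, 36.5), (51.0, 42.0), 90.0)
tray 255 50 [165.  256.8] 2138 [0.467  0.1251 0.0175] (8, 7, 56, 56) ((34.858497619628906, 34.75471115112305), (46.42786407470703, 47.11466598510742), 74.05460357666016)
tray 255 60 [164.9 256.8] 2202 [0.4669 0.1254 0.0175] (7, 7, 57, 57) ((34.858497619628906, 34.75471496582031), (46.97731018066406, 47.66411209106445), 74.05460357666016)
tray 90 70 [164.9 256.8] 2252 [0.4669 0.1253 0.0175] (7, 6, 57, 58) ((34.74784851074219, 34.79226303100586), (47.7476692199707, 48.22943115234375), 74.47589111328125)
```

Both views agree within about 4 mm, with a consistent bias between them, and all sizes are plausible. A two-way grasp at 90° will centre the sleeve in the fingers exactly and show the camera bias in robot coordinates.

```bash
cat >> h.py <<'E'
def q(deg): a=np.radians(deg); return [0,float(np.cos(a)),float(np.sin(a)),0]
def pick(x,y,z=.016):
    command_gripper(.68)
    move_pose([x,y,.13],q(22.5)); movel([x,y,z],v=.12)
    command_gripper(0); print("w1",round(get_grip_width()*88,1))
    command_gripper(.62); move_pose([x,y,z],q(-22.5))
    command_gripper(0); print("w2",round(get_grip_width()*88,1),"F",get_finger_force(),"t",get_time())
E
python3 - <<'E'
from h import *
pick(.4385,-.276)
command_gripper(.62)
p=get_tcp_pos();movel([p[0],p[1],.13]);move_pose([.5,-.45,.25],q(-22.5))
for n in("top","side"):
    im=read_camera(n);np.save(n+"1",im)
    for b in blobs(brass(im,140)):
        if b[0]>230 and b[1]>150: print(n,np.round(b[:3],1),plane(n,b[:2],.025).round(4))
print(p,get_joint_pos(),get_time())
E
```

```text
w1 8.5
w2 8.0 F 28.715413598692976 t 7.3667
top [325.9 257.2 180. ] [ 0.4372 -0.2829  0.025 ]
top [272.2 236.9 161.5] [ 0.4986 -0.1511  0.025 ]
side [297.5 206.  256.5] [ 0.4964 -0.1473  0.025 ]
side [341.7 194.9 247.5] [ 0.434  -0.2779  0.025 ]
[ 0.4384834  -0.27601906  0.01599939] [-7.49417056e-01  4.38835653e-01  1.46599893e+00  1.74163526e-04
  1.24021162e+00  1.60593836e+00] 10.1167
```

```bash
python3 - <<'E'
from h import *
print(get_grip_width(),get_finger_force());command_gripper(0);print(get_grip_width(),get_finger_force())
im=read_camera("top");s=read_camera("side")
c=np.vstack([cv2.resize(im[200:290,240:390],(750,450),interpolation=2)])
command_gripper(.62);print(get_time())
cv2.imwrite("pics/c2.png",np.hstack([cv2.resize(im[190:300,240:400],(440,302)),cv2.resize(s[80:220,240:380],(302,302))])[:,:,::-1])
E
```

```text
0.6175975097856852 0.0
0.0048162940645850244 0.0
12.1
```

View pics/c2.png

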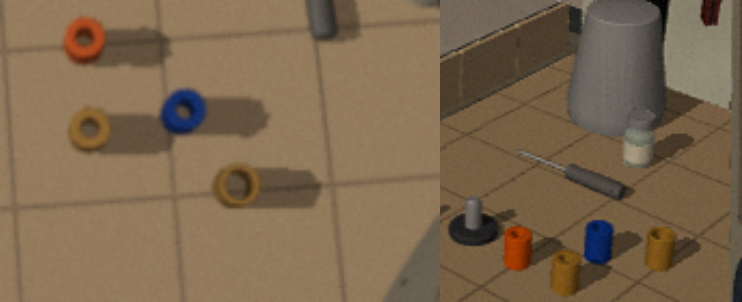

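The crop shows both brass sleeves still upright, the right one about 5 mm from where it was. The grip reading of 8 mm doesn't match a 38 mm tube, so I'll grasp again and look from the side camera, whose view is square to the closing axis.

```bash
python3 - <<'E'
from h import *
x,y=.4357,-.2803
move_pose([x,y,.13],q(-22.5))
movel([x,y,.016],v=.12)
a=read_camera("side");p0=get_tcp_pos()
command_gripper(0);print(get_grip_width(),get_finger_force(),p0,get_tcp_pos(),get_ft_force())
b=read_camera("side");t=read_camera("top")
print(pix("side",[x,y,.025]),pix("top",[x,y,.05]),get_time())
c=lambda im,u,v:cv2.resize(im[v-35:v+35,u-40:u+40],(400,350),interpolation=2)
cv2.imwrite("pics/c3.png",np.hstack([c(a,340,185),c(b,340,185)])[:,:,::-1])
E
```

```text
0.39792535356242015 30.01247408799827 [ 0.43625082 -0.28071525  0.01670898] [ 0.4358378  -0.28058394  0.01636416] [-1.64377344 -0.32499178  4.64055011]
[341.64079097 194.35253824] [326.52450446 257.2053221 ] 14.7
```

View pics/c3.png

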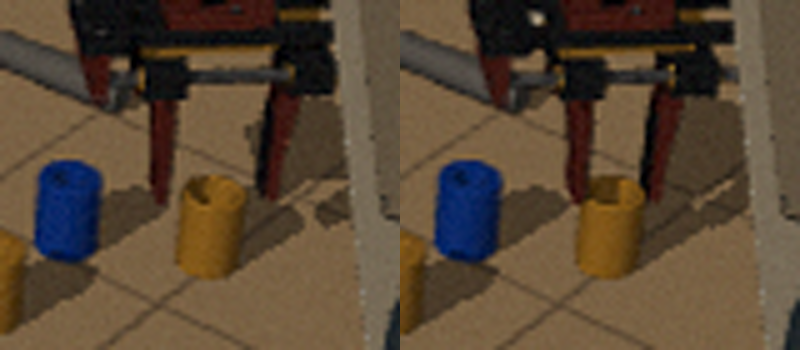

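```bash
python3 - <<'E'
from h import *
p=np.array(get_tcp_pos());print(p,get_ee_rot(),"start tip pix",pix("side",[.195,-.594,.191]))
print(tri((325.9,257.2),(341.7,194.9)),tri((272.2,236.9),(297.5,206)),tri((273.4,170),(255,185.5)))
pan=[]
for n,w in(("side",40),("top",40)):
    im=read_camera(n);u,v=pix(n,p);u0,v0=int(u)-w,int(v)-w
    c=cv2.resize(im[v0:v0+2*w,u0:u0+2*w],(400,400),interpolation=2);s=400/(2*w)
    for P,col in((p,(0,255,0)),(p+[0,0,.019],(255,0,255)),(p+[0,0,.06],(0,255,255))):
        a=pix(n,P);cv2.drawMarker(c,(int((a[0]-u0+.5)*s),int((a[1]-v0+.5)*s)),col,1,10)
    pan.append(c)
cv2.imwrite("pics/c4.png",np.hstack(pan)[:,:,::-1])
E
```

```text
[ 0.43587953 -0.2805867   0.01634754] [ 1.35963709e-04  9.23894851e-01 -3.82646321e-01  2.80726882e-04] start tip pix [479.43412357 132.57082105]
(array([ 0.43744474, -0.28370354,  0.02048389]), np.float64(0.0002895320725542967)) (array([ 0.49907435, -0.15133879,  0.0213227 ]), np.float64(0.00019831846881486584)) (array([ 0.67993095, -0.16958351,  0.00213445]), np.float64(0.0004439483448647796))
```

View pics/c4.png

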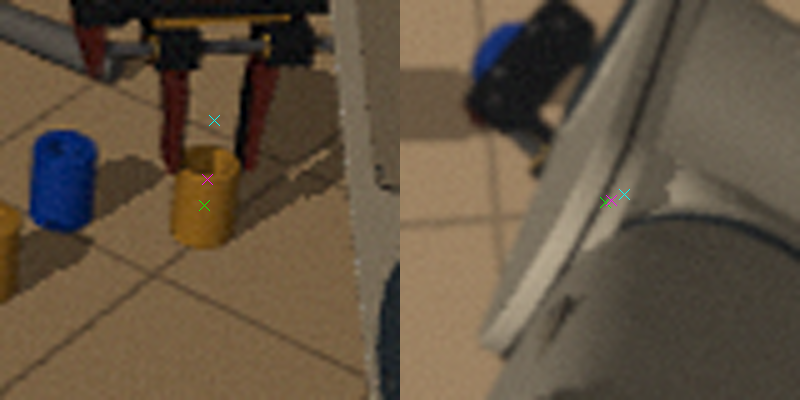

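The crop shows the finger tips behind the sleeve and above the projected TCP (green at (204,205), tips at about (175,172) and (248,168)). So robot and camera frames differ by more than I assumed. I'll check the start-pose pictures, where both views show the gripper.

```bash
python3 - <<'E'
from h import *
p=np.array([.195,-.594,.191]);yd=np.array([np.sin(2*.1584),-np.cos(2*.1584),0])
pan=[]
for n in("side","top"):
    im=np.load(n+".npy");u,v=pix(n,p);u0,v0=min(int(u)-35,512-70),min(int(v)-50,384-70)
    c=cv2.resize(im[v0:v0+70,u0:u0+70],(400,400),interpolation=2);s=400/70;print(n,u,v,u0,v0)
    for P,col in((p,(0,255,0)),(p+.044*yd,(0,255,255)),(p-.044*yd,(255,0,255)),(p+[0,0,.08],(255,255,0))):
        a=pix(n,P);cv2.drawMarker(c,(int((a[0]-u0+.5)*s),int((a[1]-v0+.5)*s)),col,1,10)
    pan.append(c)
o=np.hstack(pan);o=cv2.convertScaleAbs(o,alpha=1.6,beta=20)
cv2.imwrite("pics/c5.png",o[:,:,::-1])
print("base",pix("side",[0,0,0]),pix("side",[.1,0,0]))
E
```

```text
side 479.4341235713491 132.5708210494375 442 82
top 488.00465307747845 350.2892541000797 442 300
base [437.60186968 337.33852918] [395.35515532 313.08193528]
```

View pics/c5.png

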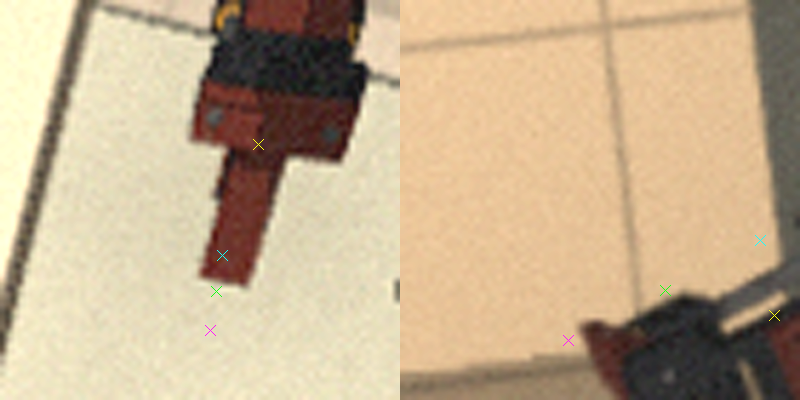

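```bash
python3 - <<'E'
from h import *
p=np.array([.195,-.594,.191]);yd=np.array([np.sin(2*.1584),-np.cos(2*.1584),0])
e=p-.05*yd
for t in((474.4,356.9),(476,358),(478,357)): 
    P,r=tri(t,(481.4,131.5));print(P.round(4),r.round(4),"diff",(P-e).round(4))
# open tips over sleeve at side, if at TCP height
q0=[.43625,-.2807,.0167]
for uv in((332.4,191),(353.6,190)):print(plane("side",uv,.0167),plane("side",uv,.03))
print(get_joint_pos(),get_tcp_pos())
E
```

```text
[ 0.1843 -0.5531  0.2129] 0.0101 diff [ 0.0049 -0.0066  0.0219]
[ 0.1832 -0.5555  0.2127] 0.0065 diff [ 0.0038 -0.009   0.0217]
[ 0.1845 -0.5614  0.2101] 0.0058 diff [ 0.0051 -0.0149  0.0191]
[ 0.47249985 -0.28711032  0.0167    ] [ 0.46211146 -0.27022865  0.03      ]
[ 0.42815319 -0.33430556  0.0167    ] [ 0.41846649 -0.31667712  0.03      ]
[-5.94821188e-01  5.44897933e-01  1.95958933e+00 -2.42315135e-04
  6.36555901e-01  1.76155725e+00] [ 0.43585308 -0.28057291  0.01633268]
```

```bash
python3 - <<'E'
from h import *
p=np.array(get_tcp_pos());print(get_ft_force())
movel([p[0],p[1],p[2]+.012],v=.05);wait(.2)
print(get_grip_width(),get_finger_force(),get_ft_force(),get_ft_torque(),get_tcp_pos(),get_time())
im=read_camera("side");np.save("s2",im)
for b in blobs(brass(im,140)):
    if b[0]>280 and b[1]>150: print(np.round(b[:3],1),plane("side",b[:2],.025).round(4))
c=cv2.resize(im[140:220,280:380],(600,480),interpolation=2);cv2.imwrite("pics/c6.png",c[:,:,::-1])
E
```

```text
[-2.12423828 -1.89203567  5.94371558]
0.40086014168525314 29.988570101559162 [-0.70247355  0.06558498 -3.26455585] [ 0.01739779 -0.01853599  0.05298203] [ 0.43566165 -0.28039564  0.02812003] 15.4
[297.7 205.9 266.5] [ 0.4959 -0.1479  0.025 ]
[342.1 191.9 245.5] [ 0.4417 -0.2918  0.025 ]
[341.6 158.2 137. ] [ 0.554  -0.4553  0.025 ]
```

View pics/c6.png

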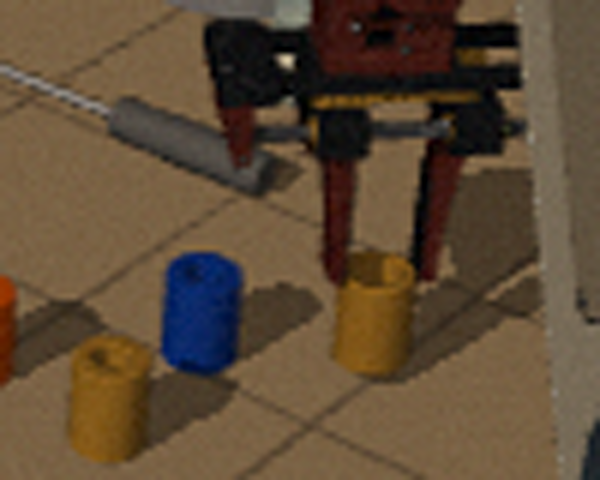

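The sleeve lifted upright, but the evidence points to a chord grip. The width is 35 mm instead of 38, the tips are seen high and behind the sleeve, and the first 8 mm grip would fit a wall pinch. The arm's true position seems shifted about +20 mm in z and about 16 mm away from the side camera. I'll set the sleeve down, shift, regrasp and check the widths.

```bash
python3 - <<'E'
from h import *
p=np.array(get_tcp_pos())
print(movel([p[0],p[1],p[2]-.012],v=.05,until_force=6),get_tcp_pos()); command_gripper(.62)
x,y=p[0]-.012,p[1]+.012
movel([x,y,.018],v=.1); print("stop",movel([x,y,.002],v=.05,until_force=8),get_tcp_pos(),get_ft_force())
command_gripper(0);print("w",get_grip_width(),get_finger_force(),get_tcp_pos())
command_gripper(.62);z=get_tcp_pos()[2];move_pose([x,y,z],q(22.5))
command_gripper(0);print("w",get_grip_width(),get_finger_force(),get_tcp_pos(),get_time())
im=read_camera("side")
c=cv2.resize(im[140:220,280:380],(600,480),interpolation=2);cv2.imwrite("pics/c7.png",c[:,:,::-1])
E
```

```text
True [ 0.43516706 -0.28084475  0.01570488]
stop False [ 0.42345181 -0.26829913  0.00143162] [0.35745883 0.01786936 0.12409082]
w 0.3562571809569823 27.761960208881646 [ 0.42355814 -0.2682634   0.00217617]
w 0.007421665912702575 5.147467799506558 [ 0.42428591 -0.2697225   0.00274744] 20.5
```

View pics/c7.png

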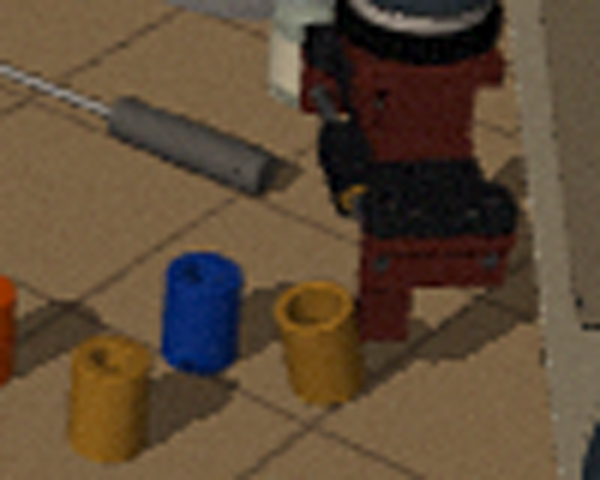

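Here the shut fingers (tip at crop (385,340)) stand to the right of the sleeve, which leans slightly at (320,345), so that grasp squeezed it out. I need the true tip position. I'll lift clear, touch the counter with the shut fingers to get z, and locate the red fingertip in the side view for two yaws.

```bash
cat >> h.py <<'E'
def red(im):
    h=cv2.cvtColor(cv2.GaussianBlur(im,(3,3),0),cv2.COLOR_RGB2HSV);return ((h[...,0]<=7)|(h[...,0]>=170))&(h[...,1]>120)&(h[...,2]>25)&(h[...,2]<130)
def tips(im,n="side"):
    u,v=pix(n,get_tcp_pos());u,v=int(u),int(v);m=red(im)[v-60:v+25,u-30:u+30]
    out=[]
    nn,l,st,ce=cv2.connectedComponentsWithStats(m.astype(np.uint8))
    for i in range(1,nn):
        if st[i,4]>25:
            r=st[i,1]+st[i,3]-1; cc=np.where((l==i)[r-2:r+1].any(0))[0]
            out.append((cc.min()+u-30,cc.max()+u-30,r+v-60,int(st[i,4])))
    return out
E
python3 - <<'E'
from h import *
p=np.array(get_tcp_pos());movel([p[0],p[1],.1],v=.08)
s=read_camera("side")
for b in blobs(brass(s)):
    if b[0]>280 and b[1]>150: print("brass",np.round(b[:3],1),plane("side",b[:2],.025).round(4),cv2.boundingRect(b[3])[2:])
x,y=.40,-.17
command_gripper(0);move_pose([x,y,.05],q(-22.5))
print("touch",movel([x,y,-.03],v=.04,until_force=5),get_tcp_pos(),get_ft_force())
z=get_tcp_pos()[2]
movel([x,y,z+.004],v=.05)
for a in(-22.5,22.5):
    move_pose([x,y,z+.004],q(a));wait(.1)
    im=read_camera("side");np.save(f"y{a}",im);print(a,get_tcp_pos(),"pix",pix("side",get_tcp_pos()),tips(im))
print(get_joint_pos(),get_time())
E
```

```text
brass [297.7 206.  259.5] [ 0.4957 -0.1474  0.025 ] (15, 22)
brass [335.  197.1 255. ] [ 0.4421 -0.2554  0.025 ] (15, 22)
touch False [ 0.40011856 -0.17004329 -0.02985097] [-0.34283734 -0.8648911  -0.00818648]
-22.5 [ 0.39996649 -0.16998066 -0.02589768] pix [328.46987601 230.44400084] [(np.int64(319), np.int64(341), np.int32(190), 340), (np.int64(304), np.int64(305), np.int32(205), 34), (np.int64(327), np.int64(332), np.int32(223), 153)]
22.5 [ 0.40000158 -0.16998737 -0.02585231] pix [328.46233285 230.42512284] [(np.int64(327), np.int64(344), np.int32(194), 369), (np.int64(326), np.int64(333), np.int32(223), 256)]
[-4.29228397e-01  5.63595166e-01  2.14388382e+00  7.35531920e-06
  4.34128649e-01  3.56639151e-01] 28.0667
```

```bash
python3 - <<'E'
from h import *
x,y=.40,-.17
print("touch",movel([x,y,-.06],v=.06,until_force=4),get_tcp_pos(),get_ft_force())
im=read_camera("side");t=tips(im);z=get_tcp_pos()[2];print(t)
for c0,c1,r,_ in t: print(plane("side",((c0+c1)/2,r+.5),0).round(4))
movel([x,y,z+.02],v=.1);print(get_time())
E
```

```text
touch True [ 0.40057753 -0.17025609 -0.03177409] [-0.55708399 -0.56110626  8.95175635]
[(np.int64(326), np.int64(343), np.int32(196), 397), (np.int64(325), np.int64(333), np.int32(224), 253)]
[ 0.4639 -0.2882  0.    ]
[ 0.397  -0.1648  0.    ]
28.75
```

Contact came at TCP z = -0.0315, so the fingers really end 31 mm above the stated TCP. The xy agrees, so the earlier grasps only touched the rim. With z corrected, I'll regrasp, centre in both directions, and get the bias.

```bash
cat >> h.py <<'E'
DZ=-.031
def grab(x,y,z=.016,w1=.75,w2=.6):
    command_gripper(w1)
    move_pose([x,y,.09+DZ],q(22.5)); print("hit",movel([x,y,z+DZ],v=.15,until_force=12))
    command_gripper(0); print("w1",round(get_grip_width()*88,1))
    command_gripper(w2); move_pose([x,y,z+DZ],q(-22.5))
    command_gripper(0); print("w2",round(get_grip_width()*88,1),"F",get_finger_force(),get_tcp_pos(),"t",get_time())
def sidebrass():
    im=read_camera("side");return [b for b in blobs(brass(im)) if b[0]>220 and b[1]>120]
E
python3 - <<'E'
from h import *
grab(.4438,-.258)
for b in sidebrass(): print(np.round(b[:3],1),plane("side",b[:2],.025).round(4),cv2.boundingRect(b[3])[2:])
E
```

```text
hit True
w1 0.8
w2 0.4 F 0.8061199240910355 [ 0.44552772 -0.25802854 -0.01366939] t 35.1083
[297.7 205.9 266. ] [ 0.496  -0.1478  0.025 ] (15, 23)
[344.8 195.3 235.5] [ 0.4262 -0.2825  0.025 ] (16, 21)
[340.5 170.9  42.5] [ 0.5122 -0.3871  0.025 ] (27, 3)
```

```bash
python3 - <<'E'
from h import *
p=np.array(get_tcp_pos());print(p,get_joint_pos())
s=read_camera("side");t=read_camera("top");np.save("s3",s);np.save("t3",t)
print(tips(s))
def mk(im,n,u,v,P):
    c=cv2.resize(im[v:v+50,u:u+66],(400,300),interpolation=2);k=400/66
    for X,col in P:
        a=pix(n,X);cv2.drawMarker(c,(int((a[0]-u+.5)*k),int((a[1]-v+.5)*k)),col,1,10)
    return c
up=np.array([0,0,.031]);e=np.array([.4,-.17,-.026])
o=np.vstack([np.hstack([mk(np.load("y-22.5.npy"),"side",290,180,[(e,(0,255,0)),(e+up,(0,255,255))]),mk(np.load("y22.5.npy"),"side",290,180,[(e,(0,255,0)),(e+up,(0,255,255))])]),
 np.hstack([mk(s,"side",305,165,[(p,(0,255,0)),(p+up,(0,255,255))]),mk(t,"top",285,220,[(p,(0,255,0)),(p+up,(0,255,255))])])])
cv2.imwrite("pics/c8.png",cv2.convertScaleAbs(o,alpha=1.4)[:,:,::-1]);print(get_time())
E
```

```text
[ 0.44453482 -0.25781814 -0.01434788] [-5.48884818e-01  5.98531984e-01  1.97386389e+00  4.54047188e-04
  5.67960543e-01  1.80698815e+00]
[(np.int64(324), np.int64(346), np.int32(167), 317), (np.int64(310), np.int64(313), np.int32(180), 30), (np.int64(332), np.int64(337), np.int32(200), 153)]
35.2583
```

View pics/c8.png

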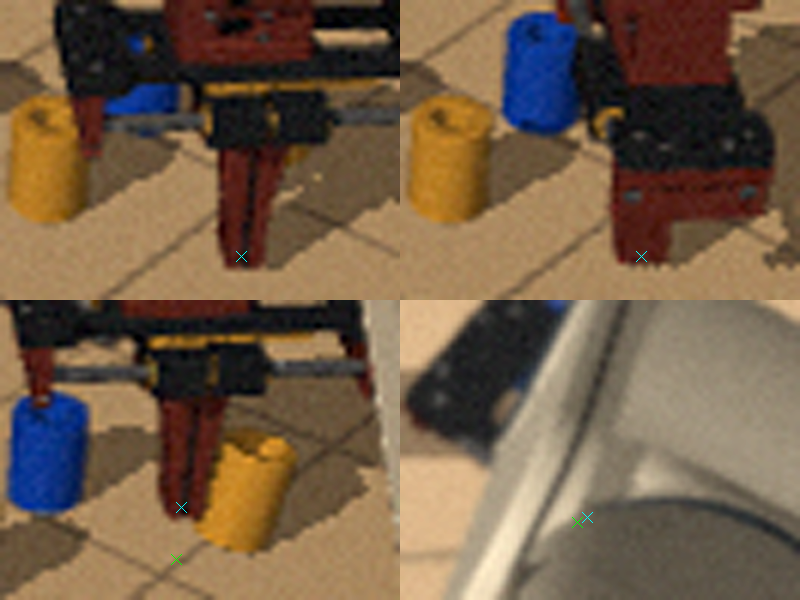

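The fingertips coincide with TCP + 31 mm (cyan marker) in every panel, so the z correction is right. The sleeve had been mislocated because I measured it just as it was released. In the lower-left panel it leans beside the shut fingers at (245,490). I'll check how it settles, by numbers only.

```bash
cat >> h.py <<'E'
def axis(b):
    h=cv2.fitEllipse(b[3]) if len(b[3])>4 else None; return h and (np.round(h[1],1),round(h[2]))
def rep():
    for b in sidebrass(): print(np.round(b[:3],1),plane("side",b[:2],.025).round(4),cv2.boundingRect(b[3])[2:],axis(b))
E
python3 - <<'E'
from h import *
rep();wait(.25);rep()
x,y,z=get_tcp_pos();movel([x+.004,y+.004,z],v=.03);movel([x+.004,y+.004,.10],v=.2);wait(.1);rep();print(get_time())
E
```

```text
[297.8 206.2 261.5] [ 0.4951 -0.1471  0.025 ] (15, 22) (array([17.3, 22.7]), 3)
[345.5 197.  253.5] [ 0.4199 -0.2766  0.025 ] (18, 21) (array([16.2, 22.3]), 25)
[341.4 171.4  54.5] [ 0.5082 -0.3865  0.025 ] (28, 4) (array([ 2.9, 29.5]), 87)
[297.7 205.9 265. ] [ 0.4962 -0.1481  0.025 ] (15, 23) (array([17.9, 22.2]), 5)
[345.4 196.5 257. ] [ 0.4211 -0.2783  0.025 ] (18, 22) (array([15.8, 23.1]), 23)
[341.8 171.4  54.5] [ 0.5073 -0.3871  0.025 ] (28, 4) (array([ 2.7, 30. ]), 87)
[297.7 205.9 263. ] [ 0.4961 -0.148   0.025 ] (15, 23) (array([17.4, 22.3]), 2)
[343.7 197.3 252.5] [ 0.4226 -0.2714  0.025 ] (15, 22) (array([15.3, 23.2]), 7)
[343.2 135.3  63. ] [ 0.6405 -0.5938  0.025 ] (29, 4) (array([ 3.8, 30.7]), 86)
36.8167
```

The sleeve is upright again. About 35 s remain, so sleeve A, which is undisturbed and well measured, goes first, with the corrected z.

```bash
python3 - <<'E'
from h import *
grab(.498,-.1505,w1=.72,w2=.58)
rep();print(get_ft_force())
for b in blobs(brass(read_camera("top"))):
    if b[0]>230 and b[1]>150: print("top",np.round(b[:3],1),plane("top",b[:2],.025).round(4))
E
```

```text
hit False
w1 36.9
w2 36.3 F 30.000082617625594 [ 0.49767673 -0.15053483 -0.01500527] t 42.525
[297.4 205.6 257. ] [ 0.4974 -0.1485  0.025 ] (15, 22) (array([17.1, 22.8]), 7)
[343.7 197.4 252.5] [ 0.4223 -0.2712  0.025 ] (15, 22) (array([15.3, 22.9]), 7)
[294.6 182.1 151.5] [ 0.5797 -0.239   0.025 ] (29, 9) (array([ 7.9, 39.3]), 82)
[-1.82671076 -1.13785505  2.04090861]
top [323.4 262.2 173.5] [ 0.4251 -0.2753  0.025 ]
```

```bash
python3 - <<'E'
from h import *
x,y,z=get_tcp_pos();g=(.6763,-.168)
movel([x,y,z+.072],v=.3);t0=get_time();move_pose([g[0],g[1],z+.068],q(-22.5));print("mv",get_time()-t0)
rep();print(pix("side",[g[0],g[1],.0625+.025]))
r=movel([g[0],g[1],z+.012],v=.06,until_force=4)
p=get_tcp_pos();print(r,p,"bottom",p[2]-z,get_ft_force(),get_grip_width()*88);rep();print(get_time())
E
```

```text
mv 0.75
[343.7 197.4 252.5] [ 0.4226 -0.2713  0.025 ] (15, 22) (array([15.6, 22.8]), 7)
[255.9 162.4 218.5] [ 0.746  -0.2464  0.025 ] (13, 20) (array([17.4, 21. ]), 6)
[251.7 135.9  43.5] [ 0.8797 -0.3722  0.025 ] (27, 3) (array([ 2.9, 29.2]), 89)
[255.54922306 162.56236525]
True [ 0.67644731 -0.16785784  0.03840813] bottom 0.05341661048110634 [1.60327886 2.16635654 0.27521321] 36.585912486845274
[343.7 197.4 254.5] [ 0.4225 -0.2712  0.025 ] (15, 22) (array([15.6, 23.3]), 9)
[255.1 165.5 218. ] [ 0.735  -0.2304  0.025 ] (13, 20) (array([16.4, 21.3]), 6)
[252.3 139.4  60. ] [ 0.8605 -0.3542  0.025 ] (27, 4) (array([ 3.2, 28.4]), 87)
44.3083
```

It stopped with the bottom at 53 mm, centred on the tip, which is where a tight bore stops and agrees with the narrow bore seen earlier. So A is the tight one and goes to the tray.

```bash
python3 - <<'E'
from h import *
wait(.25);print(get_ft_force())
x,y,z=get_tcp_pos();movel([x,y,z+.02],v=.25)
tx,ty=.4645,.1265
move_pose([tx,ty,-.015+.055],q(-22.5))
r=movel([tx,ty,-.015+.002],v=.09,until_force=5);print(r,get_tcp_pos(),get_time())
command_gripper(.6)
movel([tx,ty,.06],v=.3);print(get_time())
s=read_camera("side")
for b in blobs(brass(s)):
    if b[1]>150 and b[1]<330: print(np.round(b[:3],1),plane("side",b[:2],.029).round(4),cv2.boundingRect(b[3])[2:],axis(b))
E
```

```text
[ 2.85212007  1.22987734 -0.02922108]Traceback (most recent call last):
  File "<stdin>", line 5, in <module>
station.MotionError: the arm cannot take that pose within its joint ranges
```

```bash
python3 - <<'E'
from h import *
tx,ty=.4645,.1265
print(inverse_kinematics([tx,ty,.04],q(22.5)),get_grip_width()*88)
move_pose([tx,ty,-.015+.055],q(22.5))
r=movel([tx,ty,-.015+.002],v=.09,until_force=5);print(r,get_tcp_pos(),get_time())
command_gripper(.6)
movel([tx,ty,.06],v=.3);print(get_time())
s=read_camera("side")
for b in blobs(brass(s)):
    if b[1]>150 and b[1]<330: print(np.round(b[:3],1),plane("side",b[:2],.029).round(4),cv2.boundingRect(b[3])[2:],axis(b))
E
```

```text
[ 2.41166480e-01  4.63944918e-01  2.03333071e+00 -4.44089210e-16
  6.44317028e-01  1.02656464e+00] 36.026989113657244
True [ 0.4639061   0.1259163  -0.01185811] 46.7333
47.6083
[238.9 258.7 326. ] [0.4633 0.1282 0.029 ] (17, 25) (array([18.7, 25.6]), 178)
[343.8 197.5 253. ] [ 0.419  -0.2659  0.029 ] (15, 22) (array([15.3, 22.9]), 7)
[201.3 190.6 317.5] [ 0.7528 -0.0127  0.029 ] (38, 20) (array([14. , 39.2]), 67)
```

A is upright in the tray, within 3 mm of where I aimed. Next is sleeve B.

```bash
python3 - <<'E'
from h import *
grab(.4226,-.2735,w1=.68,w2=.56)
rep();x,y,z=get_tcp_pos();print(get_joint_pos()[5])
if get_grip_width()*88>34:
    g=(.6763,-.168)
    movel([x,y,z+.072],v=.3);move_pose([g[0],g[1],z+.062],q(-22.5))
    r=movel([g[0],g[1],z+.012],v=.07,until_force=6)
    p=get_tcp_pos();print(r,p,"bottom",p[2]-z,get_ft_force(),get_grip_width()*88)
print(get_time())
E
```

```text
hit False
w1 38.3
w2 38.4 F 29.999861335381866 [ 0.42265882 -0.27347003 -0.01498108] t 52.7833
[238.7 258.3 323.5] [0.4678 0.1244 0.025 ] (16, 26) (array([18.7, 25.3]), 180)
[344.1 197.5 243. ] [ 0.4214 -0.2716  0.025 ] (15, 22) (array([15.1, 22.9]), 9)
[345.1 172.   50. ] [ 0.4977 -0.3914  0.025 ] (28, 3) (array([ 3.7, 28.4]), 88)
1.7580037330650435
True [ 0.67496105 -0.1678143  -0.00326736] bottom 0.011735363803586217 [-0.6919271  -0.55248122  2.73227004] 38.415780398251826
54.975
```

B went fully home (bottom at 11.7 mm) and stopped on the foot. I'll hold briefly, then take it to the bowl.

```bash
python3 - <<'E'
from h import *
wait(.22)
x,y,z=get_tcp_pos();movel([x,y,z+.062],v=.25);print(get_time())
bx,by=.641,.2845
move_pose([bx,by,-.015+.06],q(22.5))
r=movel([bx,by,-.015+.003],v=.09,until_force=5);print(r,get_tcp_pos(),get_time())
command_gripper(.58)
movel([bx,by,.07],v=.25);print(get_time())
for n in("side","top"):
    for b in blobs(brass(read_camera(n))):
        if b[1]>150 and b[1]<330 and b[0]<250: print(n,np.round(b[:3],1),plane(n,b[:2],.03).round(4),cv2.boundingRect(b[3])[2:],axis(b))
E
```

```text
55.5917
True [ 0.63956428  0.28370759 -0.01128826] 57.85
58.7583
side [238.8 258.3 323.5] [0.4638 0.1284 0.03  ] (16, 26) (array([18.5, 25.6]), 177)
side [143.  258.1 317.5] [0.6401 0.2857 0.03  ] (17, 25) (array([17.3, 25.4]), 173)
side [209.4 187.2 476. ] [ 0.7473 -0.0405  0.03  ] (55, 28) (array([17.1, 58.3]), 69)
top [164.  256.7 172. ] [0.4664 0.1253 0.03  ] (17, 14) (array([14. , 16.6]), 103)
top [102.3 192.5 187. ] [0.6434 0.2835 0.03  ] (18, 16) (array([13.7, 18.2]), 120)
```

Both sleeves stand upright and near the middle of the tray and the bowl, and the gripper is clear.

```bash
python3 -c "
from station import *
wait(.3);print(get_ft_force(),get_time());print(job_done())"
```

```text
[0.74376215 0.68562    0.39682131] 59.1583
the job is handed in; nothing more can be done
None
```

Job handed in at 59.2 s (limit 72 s): the loose sleeve went fully home on the pin and stands upright in the steel bowl, and the tight one stopped on the tip and stands upright in the grey tray; the early grasps slipped because the fingers end 31 mm short of the stated tool point, but by eye and camera nothing else was shifted, and the judge's verdict was not shown.

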